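# Close the push-and-turn cap of the parts-cleaner jar

## Task

Close the parts-cleaner jar: pick up its black cap with the finger bar, set it on the jar's neck, turn it until its lugs drop into the slots of the neck ring, then press it fully down against the sprung seal and turn it clockwise to the stop, so that on letting go it springs up into its catch and stays locked, level on the neck. Press and turn gently, without forcing the lugs on the ring or against the stop, and let go of the cap at the end; do not push the spray can, tape roll or plain lid out of their places.

Things in the scene. Friction and masses are not known exactly. Their poses are not given: they have to be found in the camera images.
- cap: Loose black plastic cap, 58 mm across, 45 mm high, about 70 g, open side down on the bench. Origin: centre of the skirt's lower edge; z up along its axis. Skirt and top plate take the lowest 20 mm (inner diameter 52 mm, 15 mm deep); a finger bar stands on the plate. The cap is the same after half a turn.
- cap_bar (a point): Middle of the cap's finger bar, 34 mm above the cap's origin. The bar is 48 mm long along the cap's x, 13 mm wide along y and 25 mm high (20 to 45 mm above the origin): grip it across y.
- cap_lug (a point): Middle of the inner lug on the cap's +x side (24.5 mm from the axis, 3 mm above the origin); its twin is on -x. Both lie right under the ends of the bar, 11 mm wide, 4 mm high, and reach inwards to 21.5 mm from the axis.
- cap_under (a point): Point on the cap's axis on the underside of its top plate, 15 mm above the cap's origin. Its height over rim: 12 mm = lugs lie on top of the ring, outside the slots; 9 to 10 mm = in the slots, resting on the seal; below 2 mm = lugs can pass under the humps; 0 = pressed hard on the rim; 5 mm = locked in the catch.
- jar: Grey jar, 94 mm across, on a square 130 mm steel plate fixed to the bench; a flat grip panel stands out on its -x side. Origin: centre of the plate's underside. A grey neck of 40 mm diameter stands up in its middle. Only the seal moves. 15 to 20 N of pressing is enough; over 55 N of contact in all (pressing plus twisting against the stop) breaks the lugs.
- rim (a point): Centre of the neck's rim, 120 mm above the jar's origin; axes as the jar's. A round rubber seal, 26 mm across, stands 10 mm proud of the rim and yields 1 mm per 1.2 N (12 N when level with the rim, where the cap then meets the rim hard).
- ring (a point): Centre of the top of the metal ring around the neck, 2 mm below the rim, 49 mm across. It has two opposite slots for the lugs (a lug has 0.08 rad play either way). They point roughly along the jar's +x and -x: the ring is turned by up to 0.7 rad either way of that, which these axes do not show: look or feel for it. The ring does not turn.
- catch (a point): Underside of the ring, on the axis, 5 mm below the rim. Pressed down in the slots, the cap turns clockwise seen from above, its lugs passing under humps 3 mm deep; 0.95 rad from the slot's middle is the middle of the catch, 0.07 rad further a hard stop. Let go there, the cap is lifted 5 mm by the seal and held. Anticlockwise it is blocked.
- spray_can: Bystander: upright steel spray can, 64 mm across, 190 mm high; origin at the centre of its underside. Leave it alone.
- tape_roll: Bystander: grey tape roll lying flat, 60 mm across, 24 mm high; origin at the centre of its underside. Leave it alone.
- plain_lid: Bystander: plain round black lid without a bar, 54 mm across, 14 mm high; origin at the centre of its underside. Not the jar's cap; leave it alone.
Mind the look-alikes: they are no part of the job. There is more than one size of the cap; the one meant has the size given above.

How it is judged:
By the outcome, as a careful person would: the job done as asked, in the order asked, and still so for the second after the job is handed in, with the robot touching nothing.
It also fails if it takes over 72 s, if anything falls off the work surface, if the arm or the gripper's body presses on something with over 40 N, if the wrist force passes 120 N, or if a joint passes its speed limit or range.

## Robot

A 7-joint arm with a two-finger parallel gripper is mounted at the origin on the work surface. World frame = base frame: x ahead of the robot, y to its left, z up, the work surface at z = 0. Lengths are in m, angles in rad, forces in N, time in s.
With the tool pointing down it reaches from about 0.35 to 0.9 m from the base axis. Payload 8.1 kg.
Tool frame: the origin (TCP) lies at the very end of the fingers, on their centre line; the grasp point (between the pads) lies 19 mm behind it (arm.tcp_to_grasp is the z of the grasp point in the tool frame, in m); z points along the fingers, y is the line along which they close (so a half turn about z gives the same grasp; the last joint's range is limited). The gripper opens to 92 mm and grips with 3 to 60 N. Pads are 19 mm wide; open, the fingers measure 130 mm over their backs; the gripper's body (75 mm by 190 mm) begins 47 mm behind the grasp point.
Start: joints at [1.138, 0.434, 0.025, 1.573, -0.012, 1.134, -0.075], TCP at [0.202, -0.591, 0.227] pointing down, gripper open.
Joint ranges: [-2.62, 2.62], [-0.44, 2.09], [-1.27, 1.32], [0.08, 2.57], [-1.32, 4.46], [0.12, 2], [-2.74, 2.74]. Speed limits (rad/s): [2.22, 2.22, 3.01, 3.01, 3.14, 3.14, 3.14].

## Interface

Orientations are given as a rotation vector (axis times angle).
In Python, from cell import readout, vision, sign_off, arm gives the robot as it stands. The module is installed in compiled form; this text tells all that it offers.
- The arm moves only by the shell command python3 -m creep 'ROWS' [FORCE]. ROWS is JSON, a list of rows, each a list of 5 numbers: the shift along the tool's x, y, z in units of 4 cm (1.0 is 4 cm), then the turn about the tool's z in units of 4 degrees (1.0 is 4 degrees), then the opening, from 0 (shut) to 1 (fully open). A call has 1 to 12 rows; each row shifts and turns the commanded pose from where the row before left it, along the tool's axes as they then stand; what a row does not reach is not made up. A row lasts 1/8 s, in which the tool goes at most 62.5 mm and 10.7 degrees, less where a joint would pass 70% of its speed; a pose out of reach is approached as far as the arm can. A call with a number of a shift or a turn outside -1 to 1 is refused whole. A call with a gripper value outside its range is refused whole. The fingers move at their own pace and stop on an object; FORCE is the grip in N (left out, the last holds). Time passes only in rows, so rows that do not move let the fingers close. It gives the time, the measured TCP pose, the force, the opening and the grip force at its end, in the units of the state.
- readout.observe(): the state, without advancing time (a new reading comes with each control period).
- vision.get_image(name): name is "side" or "top"; returns a dict with "pixels" (420x560x3 uint8, blue, green, red), "z_map" (420x560 float32, m along the optical axis (not along the pixel's ray), 0 where there is no reading), "camera_matrix" (3x3 intrinsics, pixels), "position" and "rotation" of the camera in the world. Camera axes: x right, y up, looking along -z (the intrinsics and any distortion apply to the point x, -y, -z); pixel columns grow to the right and rows downward; lengths in m; the calibration is good to about 2 mm. A picture is of the moment at which its call begins.
- sign_off(): hands the job in; it is judged then, once.
The state is a dict: "clock": time; "joints": joint angles; "dq": joint speeds; "joint_efforts": joint torques, N m; "position": TCP position; "ee_rot": TCP orientation; "force": force on the tool from outside, world axes, zero at the start; "ft_torque": the same for the moment, N m; "width": opening from 0.0 (shut) to 1.0 (fully open); "gripper_force": force on a finger pad.
Only numpy, scipy, OpenCV 4.12 (cv2) and the standard library are available. Lean on these libraries where they do the work, as an engineer would, in place of code of your own. Each camera call takes 0.05 s, during which the arm holds its last target. There are 200 camera calls.

## Working session

There is one attempt and no reset: what is moved stays moved. The work goes in short steps, Python scripts to look and compute and a shell command to move; the robot and the scene stay as the last step left them, time stands still between calls to the robot, and variables do not carry over. Pictures are saved under pics/ and viewed, at most 10 in all, crops included, and the job is handed in when it is done.

```bash
mkdir -p pics; python3 - <<'E'
from cell import readout, vision, arm
import numpy as np, cv2, pickle
print(readout.observe()); print(arm.tcp_to_grasp)
for n in ("side","top"):
    d=vision.get_image(n); cv2.imwrite(f"pics/{n}0.png",d["pixels"]); pickle.dump(d,open(f"{n}0.pkl","wb"))
    print(n,d["camera_matrix"],d["position"],d["rotation"],d.keys())
E
```

```text
{'clock': 0.0, 'joints': array([ 1.13840534,  0.43525376,  0.02497394,  1.57413599, -0.01160082,
        1.13397677, -0.07508716]), 'dq': array([ 0.00041457, -0.00147496, -0.00245695, -0.00014238,  0.00144745,
        0.0010311 ,  0.00087846]), 'joint_efforts': array([-2.00026861e-04, -6.67843366e+01,  9.84950624e-01, -3.14462149e+01,
       -6.05840608e-02,  4.27591510e-02,  1.16046112e-04]), 'position': array([ 0.20217634, -0.59083861,  0.22591082]), 'ee_rot': array([-3.09743909e+00, -5.15340595e-01,  6.46811472e-04]), 'force': array([0.24718864, 0.19333616, 0.52213006]), 'ft_torque': array([ 0.01831558, -0.00755095,  0.03016748]), 'gripper_force': 0.0, 'width': 1.0030597501558247}
-0.0188
side [[527.65879118   0.         293.77794025]
 [  0.         527.65879118 203.17383158]
 [  0.           0.           1.        ]] [-0.11832503  0.79993965  0.89662325] [ 0.42885679 -1.04147287 -2.214165  ] dict_keys(['pixels', 'z_map', 'camera_matrix', 'position', 'rotation'])
top [[387.06651935   0.         273.68710782]
 [  0.         387.06651935 215.78019414]
 [  0.           0.           1.        ]] [0.40096564 0.06625175 0.82408389] [ 0.19301636 -0.17722836 -1.41509549] dict_keys(['pixels', 'z_map', 'camera_matrix', 'position', 'rotation'])
```

View pics/top0.png

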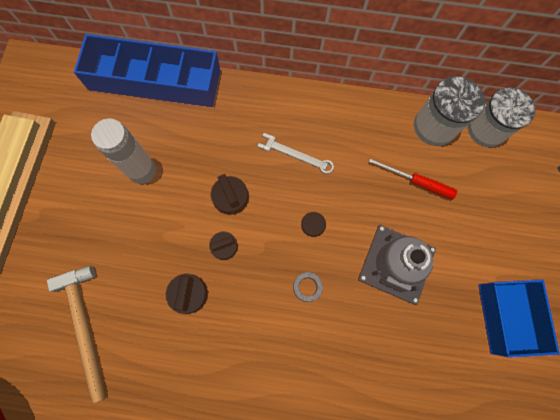

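View pics/side0.png

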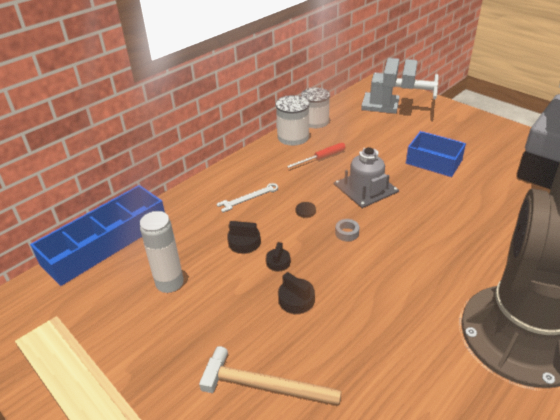

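The top view shows three barred caps, at (229,195), (223,246) and (186,294). The first and third are about 40 px across. The middle one is about 28 px, roughly 58 mm at 0.8 m, so it fits best. The plain lid is at (313,224), the tape at (307,287), the spray can at (125,150) and the jar at (400,262). Next I measure them and view an enlarged crop.

```bash
cat > h.py <<'E'
import numpy as np, cv2, pickle
from scipy.spatial.transform import Rotation as R
def cloud(d):
    K=d["camera_matrix"]; z=d["z_map"].astype(float); v,u=np.mgrid[:z.shape[0],:z.shape[1]]
    p=np.stack([(u-K[0,2])/K[0,0]*z,-(v-K[1,2])/K[1,1]*z,-z],-1)
    r=np.array(d["rotation"]); M=r if r.shape==(3,3) else R.from_rotvec(r).as_matrix()
    P=p@M.T+d["position"]; P[z==0]=np.nan; return P
def ray(d,u,v,h):
    K=d["camera_matrix"]; M=R.from_rotvec(np.array(d["rotation"])).as_matrix()
    q=M@np.array([(u-K[0,2])/K[0,0],-(v-K[1,2])/K[1,1],-1]); return d["position"]+q*(h-d["position"][2])/q[2]
def rect(pts):
    (c,s,a)=cv2.minAreaRect((pts[:,:2]*1000).astype(np.float32)); return np.round(c,1),np.round(s,1),round(a,1)
E
cat > m.py <<'E'
from h import *
T=pickle.load(open("top0.pkl","rb")); S=pickle.load(open("side0.pkl","rb"))
things={"capA":(229,195),"capB":(223,246),"capC":(186,294),"lid":(313,224),"tape":(296,287),"jar":(400,262)}
PT,PS=cloud(T),cloud(S)
for n,(u,v) in things.items():
    c=PT[v,u]; print(n,np.round(c,3))
    for nm,P,D in(("top",PT,T),("side",PS,S)):
        Q=P.reshape(-1,3); m=(np.hypot(Q[:,0]-c[0],Q[:,1]-c[1])<(.09 if n=="jar" else .055))
        Q=Q[m]
        print("  ",nm,"n",len(Q),"z pct",np.round(np.nanpercentile(Q[:,2],[1,50,95,99]),4))
        if n.startswith("cap"):
            for lo,hi in((.010,.028),(.034,.09)):
                q=Q[(Q[:,2]>lo)&(Q[:,2]<hi)]
                if len(q)>5: print("     ",lo,rect(q),np.round(q[:,2].mean(),4),len(q))
        if n=="jar":
            for lo,hi in((.003,.02),(.112,.1185),(.1185,.124),(.126,.14)):
                q=Q[(Q[:,2]>lo)&(Q[:,2]<hi)]
                if len(q)>5: print("     ",lo,rect(q),np.round(q.mean(0),4),len(q))
a=cv2.resize(T["pixels"][165:325,155:255],None,fx=3.6,fy=3.6,interpolation=cv2.INTER_CUBIC)
b=cv2.resize(T["pixels"][222:306,355:441],None,fx=4.9,fy=4.9,interpolation=cv2.INTER_CUBIC)
c=np.zeros((600,800,3),np.uint8); c[:a.shape[0],:a.shape[1]]=a; c[:b.shape[0],370:370+b.shape[1]]=b
cv2.imwrite("pics/crop1.png",c)
E
python3 m.py
```

```text
capA [0.616 0.185 0.064]
   top n 2026 z pct [-0.0014  0.0268  0.0638  0.0653]
      0.01 (array([628.3, 190.7]), array([76.7, 80. ]), 25.8) 0.0245 253
      0.034 (array([631.9, 189.2]), array([66.8, 24.4]), 34.0) 0.0613 300
   side n 1342 z pct [-0.0064  0.0221  0.059   0.0609]
      0.01 (array([618.2, 201.8]), array([79.7, 58.6]), 48.1) 0.0221 408
      0.034 (array([627.1, 193.4]), array([66.3, 22.8]), 32.1) 0.0509 337
capB [0.514 0.183 0.035]
   top n 2049 z pct [-0.0017  0.0023  0.0455  0.0478]
      0.01 (array([519.7, 186.1]), array([57.4, 56.2]), 54.3) 0.0212 433
      0.034 (array([519.6, 186.4]), array([14. , 47.8]), 28.2) 0.0453 172
   side n 1170 z pct [-0.0067 -0.0009  0.041   0.0444]
      0.01 (array([516.2, 189.4]), array([56.9, 59.1]), 41.2) 0.0168 306
      0.034 (array([516.8, 187.3]), array([13.6, 49.2]), 28.9) 0.0411 103
capC [0.408 0.234 0.055]
   top n 2236 z pct [-0.0011  0.0275  0.0638  0.0654]
      0.01 (array([410.7, 241.7]), array([79.8, 78.6]), 8.3) 0.025 262
      0.034 (array([410.3, 242.3]), array([66. , 18.7]), 0.6) 0.0597 421
   side n 1613 z pct 
[... 641 characters left out ...]
ay([ 535. , -183.2]), array([45.6, 49. ]), 14.7) [ 0.5343 -0.1793  0.117 ] 63
      0.1185 (array([ 535.9, -182.7]), array([44.2, 48. ]), 5.6) [ 0.535  -0.1812  0.1207] 327
      0.126 (array([ 536. , -182.9]), array([24. , 25.1]), 4.6) [ 0.5357 -0.1822  0.1304] 161
   side n 2899 z pct [-0.0068  0.0119  0.1126  0.1244]
      0.003 (array([ 532. , -180.4]), array([130.9, 130.9]), 75.5) [ 0.5184 -0.1534  0.0069] 581
      0.112 (array([ 533. , -180.9]), array([47.9, 48. ]), 28.5) [ 0.5285 -0.1765  0.1152] 93
      0.1185 (array([ 534.2, -176.2]), array([33.6, 29.7]), 3.6) [ 0.5291 -0.1765  0.1216] 30
      0.126 (array([ 533.3, -178.9]), array([17.9, 10.9]), 20.0) [ 0.5344 -0.1796  0.1278] 13
```

View pics/crop1.png

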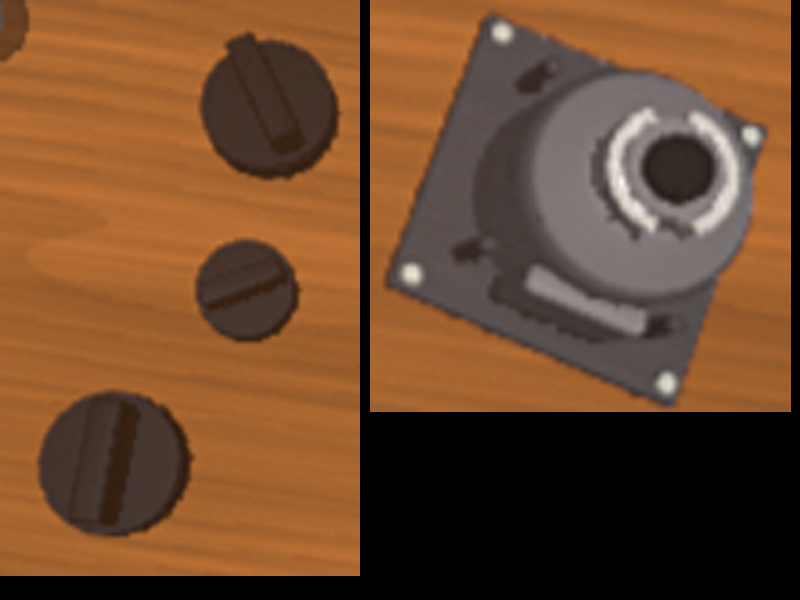

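Cap B at top (223,246) and side (278,258) is the one meant. Its skirt measures 57 mm, its bar 48x14 mm and its top about 45 mm; A and C are 80 mm across with 66 mm bars. In the right crop, the gaps in the white ring (the slots) are near (672,112) and (676,230). Next I compute the angles and offsets.

```bash
cat > n.py <<'E'
from h import *
from cell import readout
T=pickle.load(open("top0.pkl","rb")); S=pickle.load(open("side0.pkl","rb"))
for nm,D in(("top",T),("side",S)):
    Q=cloud(D).reshape(-1,3)
    q=Q[(np.hypot(Q[:,0]-.518,Q[:,1]-.186)<.035)&(Q[:,2]>.036)][:,:2]
    r=cv2.boxPoints(cv2.minAreaRect((q*1000).astype(np.float32))); e=[r[1]-r[0],r[2]-r[1]]; e=max(e,key=np.linalg.norm)
    w,V=np.linalg.eigh(np.cov(q.T)); print(nm,"bar dir deg",np.degrees(np.arctan2(V[1,1],V[0,1]))%180,np.degrees(np.arctan2(e[1],e[0]))%180)
    # plate corners dir
    # white ring
    px=D["pixels"].astype(int).reshape(-1,3); pos=np.hypot(Q[:,0]-.5345,Q[:,1]+.182)
    m=(px.min(1)>165)&(pos<.032)&(Q[:,2]>.105)&(Q[:,2]<.125)
    idx=np.flatnonzero(m); uv=np.c_[idx%560,idx//560]
    P=np.array([ray(D,u,v,.118) for u,v in uv])
    c,s,_=cv2.minAreaRect((P[:,:2]*1000).astype(np.float32)); (cc,rr)=cv2.minEnclosingCircle((P[:,:2]*1000).astype(np.float32))
    print(" ring n",len(P),"rect c",c,s,"circ",cc,rr)
    a=np.degrees(np.arctan2(P[:,1]*1000-cc[1],P[:,0]*1000-cc[0]))%360; h=np.histogram(a,36,(0,360))[0]; print(list(h))
    A=np.sort(a); g=np.diff(np.r_[A,A[0]+360]); 
    for i in np.argsort(g)[-3:]: print("  gap",round(g[i],1),"mid",round((A[i]+g[i]/2)%360,1))
    # plate: dark rect side direction
    q=Q[(np.hypot(Q[:,0]-.53,Q[:,1]+.18)<.1)&(Q[:,2]>.006)&(Q[:,2]<.03)][:,:2]
o=readout.observe(); M=R.from_rotvec(o["ee_rot"]).as_matrix(); print("tool x,y,z",M.T.round(3)); print("tool x yaw",np.degrees(np.arctan2(M[1,0],M[0,0])))
E
python3 n.py
```

```text
top bar dir deg 120.2020696442534 118.24962
 ring n 150 rect c (536.1064453125, -184.14024353027344) (44.25163269042969, 45.969940185546875) circ (536.3521118164062, -184.05380249023438) 24.138629913330078
[np.int64(0), np.int64(0), np.int64(3), np.int64(6), np.int64(5), np.int64(7), np.int64(5), np.int64(6), np.int64(4), np.int64(5), np.int64(6), np.int64(6), np.int64(5), np.int64(6), np.int64(6), np.int64(4), np.int64(3), np.int64(0), np.int64(0), np.int64(0), np.int64(2), np.int64(6), np.int64(4), np.int64(7), np.int64(6), np.int64(7), np.int64(4), np.int64(5), np.int64(4), np.int64(5), np.int64(4), np.int64(5), np.int64(5), np.int64(6), np.int64(3), np.int64(0)]
  gap 4.6 mid 99.8
  gap 40.6 mid 5.2
  gap 43.4 mid 185.2
side bar dir deg 120.19765629256008 118.94627
 ring n 49 rect c (524.572265625, -174.90684509277344) (46.249874114990234, 33.355133056640625) circ (530.8844604492188, -178.44667053222656) 24.006587982177734
[np.int64(0), np.int64(0), np.int64(3), np.int64(1), np.int64(3), np.int64(3), np.int64(1), np.int64(2), np.int64(3), np.int64(3), np.int64(2), np.int64(3), np.int64(2), np.int64(4), np.int64(3), np.int64(2), np.int64(3), np.int64(0), np.int64(0), np.int64(0), np.int64(2), np.int64(2), np.int64(0), np.int64(3), np.int64(2), np.int64(1), np.int64(1), np.int64(0), np.int64(0), np.int64(0), np.int64(0), np.int64(0), np.int64(0), np.int64(0), np.int64(0), np.int64(0)]
  gap 11.7 mid 48.6
  gap 37.1 mid 187.6
  gap 125.7 mid 323.1
tool x,y,z [[ 0.946  0.324 -0.   ]
 [ 0.324 -0.946 -0.001]
 [-0.001  0.001 -1.   ]]
tool x yaw 18.889118655117734
```

The slots lie at yaw 5.2° (mod 180) and the bar at about 119.5°. I plan to grasp at tool yaw 119.5°, place at 185.2°, then turn clockwise (+). First I move over the cap.

```bash
python3 -m creep '[[0.69,-0.79,0,0,1],[0.69,-0.79,0,0,1],[0.69,-0.79,0,0,1],[0.69,-0.79,0,0,1],[0.69,-0.79,0,0,1],[0.69,-0.79,0,0,1],[0.69,-0.79,0,0,1],[0.69,-0.79,0,0,1],[0.69,-0.79,0,0,1],[0.69,-0.79,0,0,1]]' && python3 -m creep '[[0.69,-0.79,0,0,1],[0.69,-0.79,0,0,1],[0.69,-0.79,0,0,1],[0.69,-0.79,0,0,1],[0.69,-0.79,0,0,1],[0.69,-0.79,0,0,1],[0.69,-0.79,0,0,1],[0.69,-0.79,0,0,1],[0.69,-0.79,0,0,1],[0.69,-0.79,0,0,1]]' && python3 -m creep '[[0,0,0,-1,1],[0,0,0,-1,1],[0,0,0,-1,1],[0,0,0,-1,1],[0,0,0,-1,1],[0,0,0,-1,1],[0,0,0,-1,1],[0,0,0,-1,1],[0,0,0,-1,1],[0,0,0,-1,1],[0,0,0,-1,1],[0,0,0,-1,1]]' && python3 -m creep '[[0,0,0,-1,1],[0,0,0,-1,1],[0,0,0,-1,1],[0,0,0,-1,1],[0,0,0,-1,1],[0,0,0,-1,1],[0,0,0,-1,1],[0,0,0,-1,1],[0,0,0,-1,1],[0,0,0,-1,1],[0,0,0,-1,1],[0,0,0,-1,1]]' && python3 -m creep '[[0,0,0,-1,1],[0,0,0,-0.15,1],[0,0,0,0,1],[0,0,0,0,1]]'
cat > goal.py <<'E'
import sys
from h import *
from cell import readout
# usage: goal x y yawdeg
o=readout.observe(); M=R.from_rotvec(o["ee_rot"]).as_matrix(); p=o["position"]
yaw=np.degrees(np.arctan2(M[1,0],M[0,0])); print("t",round(o["clock"],2),"pos",p.round(4),"yaw",yaw.round(2),"z",M[:,2].round(4),"F",o["force"].round(2),"tz",o["ft_torque"].round(3),"w",round(o["width"],3),"gf",round(o["gripper_force"],1),"j7",o["joints"][6].round(2))
if len(sys.argv)>3:
    x,y,a=map(float,sys.argv[1:4]); d=M.T@np.array([x-p[0],y-p[1],0]); print("units dx,dy",(d[:2]/.04).round(3),"turn",round((((yaw-a)+90)%180-90)/4,3))
E
python3 goal.py .5185 .187 119.5
```

```text
clock: 1.35
position: [0.3614, -0.2017, 0.2266]
ee_rot: [3.099, 0.516, -0.0]
force: [0.4, -0.6, -0.1]
width: 0.998
gripper_force: 0.0
clock: 2.6
position: [0.5203, 0.1864, 0.2263]
ee_rot: [3.099, 0.515, -0.001]
force: [1.7, -0.7, 0.0]
width: 1.001
gripper_force: 0.0
clock: 4.1
position: [0.5198, 0.1851, 0.2263]
ee_rot: [-2.619, -1.734, 0.001]
force: [0.5, 0.0, 0.4]
width: 1.006
gripper_force: 0.0
clock: 5.6
position: [0.5198, 0.1851, 0.2264]
ee_rot: [-1.687, -2.65, 0.001]
force: [0.0, -0.4, 0.5]
width: 1.0
gripper_force: 0.0
clock: 6.1
position: [0.52, 0.1853, 0.2267]
ee_rot: [-1.584, -2.713, 0.0]
force: [-0.4, -0.2, -0.2]
width: 1.004
gripper_force: 0.0
t 6.1 pos [0.52   0.1853 0.2267] yaw 119.44 z [-1.e-04 -2.e-04 -1.e+00] F [-0.45 -0.2  -0.19] tz [-0.003 -0.143  0.031] w 1.004 gf 0.0 j7 -0.28
units dx,dy [ 0.055 -0.011] turn -0.015
```

```bash
python3 -m creep '[[0.055,-0.01,0.8,0,0.6],[0,0,0.8,0,0.6],[0,0,0.8,0,0.6],[0,0,0.8,0,0.6],[0,0,0.8,0,0.6],[0,0,0.6,0,0.6],[0,0,0.3,0,0.6],[0,0,0.15,0,0.6],[0,0,0.05,0,0.6],[0,0,0,0,0.6],[0,0,0,0,0.6]]' 5 && python3 goal.py .5185 .187 119.5
```

```text
clock: 7.48
position: [0.519, 0.1872, 0.0233]
ee_rot: [1.583, 2.713, 0.001]
force: [0.6, -0.1, 0.0]
width: 0.599
gripper_force: 0.0
t 7.47 pos [0.519  0.1872 0.0233] yaw 119.49 z [ 9.e-04  2.e-04 -1.e+00] F [ 0.62 -0.09  0.02] tz [ 0.038 -0.154  0.008] w 0.599 gf 0.0 j7 -0.5
units dx,dy [ 0.002 -0.012] turn -0.004
```

```bash
python3 -m creep '[[0,0,0.04,0,0.6],[0,0,0,0,0.3],[0,0,0,0,0],[0,0,0,0,0],[0,0,0,0,0],[0,0,0,0,0],[0,0,0,0,0],[0,0,0,0,0]]' 5 && python3 goal.py && python3 -m creep '[[0,0,0,0,0],[0,0,0,0,0],[0,0,0,0,0]]' 50 && python3 goal.py && python3 -m creep '[[0,0,-0.4,0,0],[0,0,-0.8,0,0],[0,0,-0.9,0,0],[0,0,-0.9,0,0],[0,0,-0.9,0,0],[0,0,-0.6,0,0],[0,0,0,0,0],[0,0,0,0,0]]' && python3 goal.py .534 -.182 5.2
python3 - <<'E'
from h import *
from cell import vision
ims=[]
for n in("side","top"):
    d=vision.get_image(n); pickle.dump(d,open(f"{n}1.pkl","wb")); ims.append(d["pixels"])
a=cv2.resize(ims[0][150:320,180:380],None,fx=2,fy=2); b=cv2.resize(ims[1][150:320,130:330],None,fx=2,fy=2)
cv2.imwrite("pics/lift.png",np.hstack([a,b]))
E
```

```text
clock: 8.48
position: [0.5186, 0.187, 0.0211]
ee_rot: [1.583, 2.714, -0.0]
force: [-1.1, -0.5, 0.3]
width: 0.14
gripper_force: 5.0
t 8.47 pos [0.5186 0.187  0.0211] yaw 119.49 z [ 0.e+00 -1.e-04 -1.e+00] F [-1.14 -0.54  0.35] tz [ 0.034 -0.106  0.013] w 0.14 gf 5.0 j7 -0.5
clock: 8.85
position: [0.5186, 0.187, 0.0211]
ee_rot: [-1.583, -2.714, 0.0]
force: [0.2, 0.2, -0.2]
width: 0.14
gripper_force: 50.0
t 8.85 pos [0.5186 0.187  0.0211] yaw 119.49 z [-1.e-04 -1.e-04 -1.e+00] F [ 0.2   0.22 -0.23] tz [ 0.038 -0.138  0.001] w 0.14 gf 50.0 j7 -0.5
clock: 9.85
position: [0.5182, 0.1867, 0.2008]
ee_rot: [-1.583, -2.714, 0.001]
force: [-0.1, -0.3, -1.3]
width: 0.138
gripper_force: 50.0
t 9.85 pos [0.5182 0.1867 0.2008] yaw 119.49 z [-5.e-04 -6.e-04 -1.e+00] F [-0.14 -0.31 -1.28] tz [-0.012 -0.137  0.01 ] w 0.138 gf 50.0 j7 -0.31
units dx,dy [-8.217 -4.194] turn -16.427
```

View pics/lift.png

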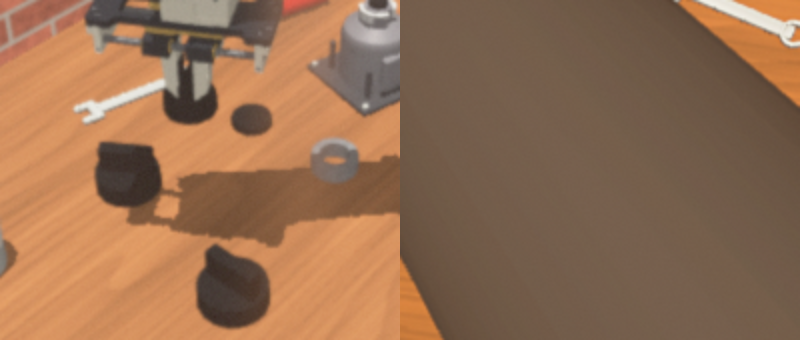

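Cap B is held (opening 12.9 mm): the side crop shows it level in the fingers at crop (190,100). I move it over the jar and turn it to the slot yaw.

```bash
python3 -m creep '[[-0.4,-0.2,0,0,0],[-0.8,-0.41,0,0,0],[-0.8,-0.41,0,0,0],[-0.8,-0.41,0,0,0],[-0.8,-0.41,0,0,0],[-0.8,-0.41,0,0,0],[-0.8,-0.41,0,0,0],[-0.8,-0.41,0,0,0],[-0.8,-0.41,0,0,0],[-0.8,-0.41,0,0,0],[-0.8,-0.41,0,0,0],[-0.6,-0.3,0,0,0]]' >/dev/null && python3 -m creep '[[0,0,0,-0.43,0],[0,0,0,-1,0],[0,0,0,-1,0],[0,0,0,-1,0],[0,0,0,-1,0],[0,0,0,-1,0],[0,0,0,-1,0],[0,0,0,-1,0],[0,0,0,-1,0],[0,0,0,-1,0],[0,0,0,-1,0],[0,0,0,-1,0]]' >/dev/null && python3 -m creep '[[0,0,0,-1,0],[0,0,0,-1,0],[0,0,0,-1,0],[0,0,0.2,-1,0],[0,0,0.4,-1,0],[0,0,0.25,0,0],[0,0,0,0,0],[0,0,0,0,0],[0,0,0,0,0]]' && python3 goal.py .534 -.182 5.2
python3 - <<'E'
from h import *
from cell import vision
ims=[]
for n in("side","top"):
    d=vision.get_image(n); pickle.dump(d,open(f"{n}2.pkl","wb")); ims.append(d["pixels"])
S0=pickle.load(open("side0.pkl","rb"))["pixels"]
a=cv2.resize(ims[0][110:220,310:430],None,fx=3.3,fy=3.3,interpolation=cv2.INTER_CUBIC); b=cv2.resize(S0[110:220,310:430],None,fx=3.3,fy=3.3,interpolation=cv2.INTER_CUBIC)
cv2.imwrite("pics/over.png",np.hstack([a,b]))
E
```

```text
clock: 14.08
position: [0.536, -0.2168, 0.1677]
ee_rot: [-0.142, 3.138, -0.001]
force: [0.9, -0.6, -0.5]
width: 0.133
gripper_force: 50.0
t 14.07 pos [ 0.536  -0.2168  0.1677] yaw -174.81 z [ 8.e-04 -4.e-04 -1.e+00] F [ 0.9  -0.57 -0.53] tz [ 0.107 -0.131  0.062] w 0.133 gf 50.0 j7 1.4
units dx,dy [-0.03   0.872] turn -0.003
```

View pics/over.png

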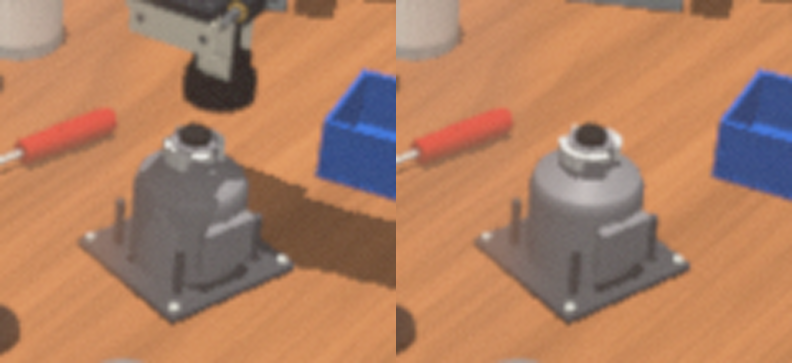

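The side crop shows the held cap at (220,80), behind the neck seal at (196,135). I typed the shift about 35 mm too long in y. I correct it and measure the cap against the neck in the side view.

```bash
python3 -m creep '[[0,0.4,0,0,0],[-0.03,0.47,0,0,0],[0,0,0,0,0],[0,0,0,0,0],[0,0,0,0,0]]' >/dev/null; python3 goal.py .534 -.182 5.2
cat > meas.py <<'E'
from h import *
from cell import vision
S0=pickle.load(open("side0.pkl","rb"))
d=vision.get_image("side"); pickle.dump(d,open("side3.pkl","wb"))
def circ(D,m,h,name):
    # lateral extents: contour pixels -> rays on plane h, fit
    n,l,st,c=cv2.connectedComponentsWithStats(m.astype(np.uint8)); k=1+np.argmax(st[1:,4]); print(name,"area",st[k,4],"bbox",st[k,:4],"cent",c[k].round(2))
    return l==k
# seal in first picture: dark px with z>0.12 near jar
for D,lo,hi,nm in((S0,.118,.14,"seal0"),):
    P=cloud(D); px=D["pixels"].astype(int); near=np.hypot(P[...,0]-.534,P[...,1]+.182)<.035
    m=near&(px.max(2)<75)&(P[...,2]>.11); M=circ(D,m,.13,nm)
    v,u=np.nonzero(M); print(px[v,u].mean(0))
    # dark seal silhouette: top disc + side wall
    (c,s,a)=cv2.minAreaRect(np.c_[u,v].astype(np.float32)); print(c,s,a)
    m=near&(px.min(2)>140)&(P[...,2]>.1); M=circ(D,m,.118,"ring0 white"); v,u=np.nonzero(M)
    Q=np.array([ray(D,a,b,.118)[:2] for a,b in zip(u,v)])*1000; print("   circ",cv2.minEnclosingCircle(Q.astype(np.float32)))
P=cloud(d); px=d["pixels"].astype(int); near=np.hypot(P[...,0]-.534,P[...,1]+.182)<.06
m=near&(px.max(2)<75)&(P[...,2]>.125); M=circ(d,m,.145,"cap"); v,u=np.nonzero(M); print(px[v,u].mean(0)); np.save("capmask.npy",M)
q=P[M]; print("cap cloud mean",np.nanmean(q,0).round(4),"z",np.nanpercentile(q[:,2],[2,98]).round(4))
a=cv2.resize(d["pixels"][100:180,330:410],None,fx=5,fy=5,interpolation=cv2.INTER_CUBIC)
b=d["pixels"].copy(); b[M]=(0,255,0); b=cv2.resize(b[100:180,330:410],None,fx=5,fy=5,interpolation=cv2.INTER_NEAREST)
cv2.imwrite("pics/m3.png",np.hstack([a,b]))
E
python3 meas.py
```

```text
t 14.8 pos [ 0.5337 -0.1828  0.167 ] yaw -174.84 z [-2.e-04 -3.e-04 -1.e+00] F [-0.74  0.42 -0.78] tz [ 0.047 -0.129  0.065] w 0.137 gf 50.0 j7 1.34
units dx,dy [-0.009  0.018] turn -0.01
seal0 area 14 bbox [366 151   7   3] cent [369.29 152.07]
[56.71428571 61.92857143 72.57142857]
(369.0, 152.0) (2.0, 6.0) 90.0
ring0 white area 91 bbox [359 148  19  13] cent [367.9  154.66]
   circ ((528.2061767578125, -174.0516357421875), 29.567834854125977)
cap area 480 bbox [355  73  38  41] cent [372.04  92.46]
[47.21666667 50.49791667 57.975     ]
cap cloud mean [ 0.5245 -0.164   0.3006] z [0.2524 0.3416]
```

View pics/m3.png

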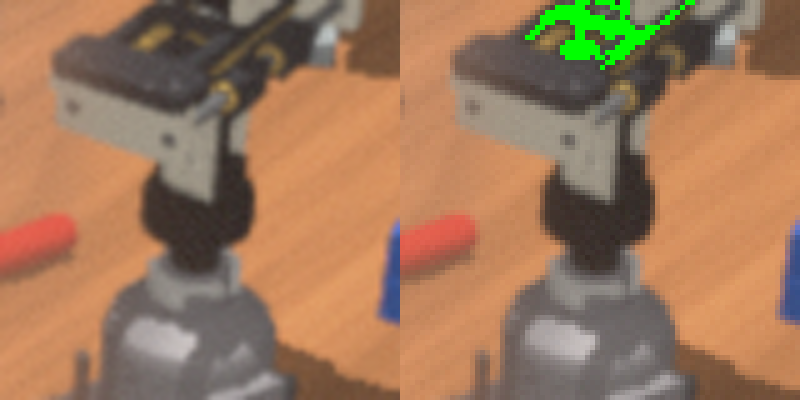

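Side crop: the cap skirt spans x 142 to 253 (mid 197) and the neck ring 149 to 240 (mid 194.5), so they are nearly coaxial. I refine this at sub-pixel level against the projected vertical axis.

```bash
cat > sub.py <<'E'
from h import *
def proj(D,p):
    K=D["camera_matrix"]; M=R.from_rotvec(np.array(D["rotation"])).as_matrix(); q=M.T@(np.asarray(p)-D["position"]); return K[0,2]+K[0,0]*q[0]/-q[2],K[1,2]-K[1,1]*q[1]/-q[2]
S0=pickle.load(open("side0.pkl","rb")); S3=pickle.load(open("side3.pkl","rb")); c=(.534,-.182)
for z in(.1,.118,.13,.145,.165): print(z,np.round(proj(S3,(*c,z)),2), np.round(proj(S3,(c[0]-.01,c[1],z)),2),np.round(proj(S3,(c[0],c[1]-.01,z)),2))
def edges(D,rows,lab):
    # wood is orange: R-B large; objects grey/black: small
    im=D["pixels"].astype(float); s=im[...,2]-im[...,0]; s=cv2.GaussianBlur(s,(1,5),0)
    for v in rows:
        r=s[v,330:410]; ref=np.median(np.r_[r[:12],r[-12:]]); t=ref/2; b=r<t; k=39
        if not b[k]: continue
        i=k
        while b[i-1]: i-=1
        j=k
        while b[j+1]: j+=1
        L=i-1+(r[i-1]-t)/(r[i-1]-r[i]); Rr=j+(t-r[j])/(r[j+1]-r[j])
        ax=np.interp(v,[proj(S3,(*c,.165))[1],proj(S3,(*c,.1))[1]],[proj(S3,(*c,.165))[0],proj(S3,(*c,.1))[0]])
        print(lab,v,"L %.2f R %.2f mid %.2f w %.2f mid-axis %.2f"%(L+330,Rr+330,(L+Rr)/2+330,Rr-L,(L+Rr)/2+330-ax))
edges(S3,range(136,162,2),"now"); edges(S0,range(146,192,3),"first")
E
python3 sub.py
```

```text
0.1 [367.49 157.54] [370.56 158.93] [369.72 155.94]
0.118 [367.96 151.88] [371.05 153.26] [370.21 150.29]
0.13 [368.28 148.06] [371.39 149.43] [370.53 146.47]
0.145 [368.68 143.22] [371.81 144.58] [370.95 141.64]
0.165 [369.22 136.66] [372.39 138.01] [371.51 135.1 ]
now 136 L 358.96 R 379.47 mid 369.22 w 20.51 mid-axis -0.01
now 138 L 358.41 R 380.15 mid 369.28 w 21.74 mid-axis 0.17
now 140 L 358.26 R 380.25 mid 369.25 w 21.99 mid-axis 0.31
now 142 L 358.01 R 380.21 mid 369.11 w 22.20 mid-axis 0.33
now 144 L 358.23 R 379.76 mid 369.00 w 21.53 mid-axis 0.38
now 146 L 359.35 R 379.16 mid 369.26 w 19.81 mid-axis 0.81
now 148 L 361.75 R 376.87 mid 369.31 w 15.13 mid-axis 1.03
now 150 L 361.91 R 376.58 mid 369.24 w 14.67 mid-axis 1.13
now 152 L 359.79 R 377.35 mid 368.57 w 17.56 mid-axis 0.62
now 154 L 359.30 R 377.34 mid 368.32 w 18.04 mid-axis 0.53
now 156 L 357.03 R 377.70 mid 367.36 w 20.67 mid-axis -0.26
now 158 L 353.85 R 380.09 mid 366.97 w 26.24 mid-axis -0.52
now 160 L 352.37 R 382.07 mid 367.22 w 29.71 mid-axis -0.27
first 149 L 362.59 R 374.99 mid 368.79 w 12.39 mid-axis 0.59
f
[... 161 characters left out ...]
 26.69 mid-axis -0.57
first 161 L 351.65 R 382.96 mid 367.30 w 31.30 mid-axis -0.19
first 164 L 350.52 R 384.15 mid 367.33 w 33.63 mid-axis -0.16
first 167 L 350.16 R 384.49 mid 367.32 w 34.33 mid-axis -0.17
first 170 L 349.97 R 384.31 mid 367.14 w 34.34 mid-axis -0.35
first 173 L 349.82 R 384.48 mid 367.15 w 34.66 mid-axis -0.34
first 176 L 348.15 R 388.53 mid 368.34 w 40.38 mid-axis 0.85
first 179 L 342.44 R 388.44 mid 365.44 w 46.00 mid-axis -2.05
first 182 L 334.99 R 388.91 mid 361.95 w 53.92 mid-axis -5.54
first 185 L 336.22 R 392.50 mid 364.36 w 56.28 mid-axis -3.14
first 188 L 339.68 R 396.62 mid 368.15 w 56.93 mid-axis 0.66
first 191 L 342.62 R 398.10 mid 370.36 w 55.49 mid-axis 2.87
```

```bash
python3 -m creep '[[-0.02,0.02,0.2,0,0],[0,0,0.2,0,0],[0,0,0.15,0,0],[0,0,0.1,0,0],[0,0,0,0,0],[0,0,0,0,0]]' >/dev/null; python3 goal.py .5345 -.182 5.2; python3 -m creep '[[0,0,0.025,0,0],[0,0,0.025,0,0],[0,0,0.025,0,0],[0,0,0,0,0]]' >/dev/null; python3 goal.py .5345 -.182 5.2
```

```text
t 15.6 pos [ 0.5346 -0.1812  0.1413] yaw -174.78 z [ 3.e-04 -1.e-04 -1.e+00] F [-0.02 -0.2  -1.75] tz [ 0.102 -0.133 -0.007] w 0.139 gf 50.0 j7 1.31
units dx,dy [ 0.003 -0.02 ] turn 0.004
t 16.1 pos [ 0.5346 -0.1812  0.1389] yaw -174.79 z [ 5.e-04 -6.e-04 -1.e+00] F [-2.8   1.37  5.95] tz [-0.02   0.433 -0.024] w 0.14 gf 50.0 j7 1.31
units dx,dy [ 0.005 -0.019] turn 0.003
```

Contact at TCP z 0.1389 suggests the skirt or the lugs are resting on the ring. I back off slightly, shift 1 mm and probe again.

```bash
python3 -m creep '[[0,0,-0.04,0,0],[0,-0.025,0,0,0],[0,0,0.02,0,0],[0,0,0.02,0,0],[0,0,0,0,0]]' >/dev/null; python3 goal.py .5345 -.182 5.2;  python3 -m creep '[[0,0,-0.04,0,0],[0.02,0,0,0,0],[0,0,0.02,0,0],[0,0,0.02,0,0],[0,0,0,0,0]]' >/dev/null; python3 goal.py .5345 -.182 5.2; python3 -m creep '[[0,0,-0.04,0,0],[-0.04,0,0,0,0],[0,0,0.02,0,0],[0,0,0.02,0,0],[0,0,0,0,0]]' >/dev/null; python3 goal.py .5345 -.182 5.2
```

```text
t 16.73 pos [ 0.5347 -0.1824  0.1386] yaw -174.79 z [ 3.e-04 -6.e-04 -1.e+00] F [-2.27 -0.05  5.49] tz [-0.134  0.292 -0.031] w 0.138 gf 50.0 j7 1.31
units dx,dy [0.004 0.009] turn 0.002
t 17.35 pos [ 0.5338 -0.1823  0.1384] yaw -174.79 z [ 2.e-04 -3.e-04 -1.e+00] F [-1.4  -0.36  4.51] tz [-0.078  0.268 -0.048] w 0.138 gf 50.0 j7 1.31
units dx,dy [-0.018  0.006] turn 0.003
t 17.98 pos [ 0.5357 -0.182   0.1388] yaw -174.78 z [ 7.e-04 -4.e-04 -1.e+00] F [-1.56 -0.51  7.67] tz [ 0.023  0.322 -0.08 ] w 0.14 gf 50.0 j7 1.31
units dx,dy [0.029 0.004] turn 0.005
```

```bash
python3 -m creep '[[0,0,-0.04,0,0],[0.07,0,0,0,0],[0,0,0.02,0,0],[0,0,0.02,0,0],[0,0,0,0,0]]' >/dev/null; python3 goal.py .5345 -.182 5.2;  python3 -m creep '[[0,0,-0.04,0,0],[0.025,0,0,0,0],[0,0,0.02,0,0],[0,0,0.02,0,0],[0,0,0,0,0]]' >/dev/null; python3 goal.py .5345 -.182 5.2; python3 -m creep '[[0,0,-0.04,0,0],[0,0.03,0,0,0],[0,0,0.02,0,0],[0,0,0.02,0,0],[0,0,0,0,0]]' >/dev/null; python3 goal.py .5345 -.182 5.2
```

```text
t 18.6 pos [ 0.5322 -0.1824  0.1386] yaw -174.79 z [-6.e-04 -6.e-04 -1.e+00] F [-4.59  0.31  9.22] tz [ 0.012  0.819 -0.06 ] w 0.142 gf 50.0 j7 1.31
units dx,dy [-0.059  0.004] turn 0.003
t 19.23 pos [ 0.5315 -0.1825  0.1387] yaw -174.79 z [ 1.e-04 -6.e-04 -1.e+00] F [-3.88  0.33  8.82] tz [-0.053  0.625 -0.077] w 0.142 gf 50.0 j7 1.31
units dx,dy [-0.075  0.005] turn 0.002
t 19.85 pos [ 0.5315 -0.181   0.1388] yaw -174.77 z [ 2.e-04 -3.e-04 -1.e+00] F [-3.14  0.38  9.93] tz [ 0.131  0.619 -0.072] w 0.138 gf 50.0 j7 1.31
units dx,dy [-0.072 -0.032] turn 0.007
```

```bash
python3 -m creep '[[0,0,-0.04,0,0],[-0.065,-0.025,0,0,0],[0,0,0.02,0,0],[0,0,0.02,0,0],[0,0,0,0,0]]' >/dev/null; python3 goal.py .534 -.1822 5.2;  python3 -m creep '[[0,0,0,-0.5,0],[0,0,0,0,0]]' >/dev/null; python3 goal.py .534 -.1822 5.2; python3 -m creep '[[0,0,0,-0.5,0],[0,0,0,0,0]]' >/dev/null; python3 goal.py .534 -.1822 5.2;python3 -m creep '[[0,0,0,-0.5,0],[0,0,0,0,0]]' >/dev/null; python3 goal.py .534 -.1822 5.2
```

```text
t 20.48 pos [ 0.5346 -0.1822  0.1387] yaw -174.79 z [ 9.e-04 -5.e-04 -1.e+00] F [-0.72  0.01  5.74] tz [-0.182  0.041 -0.002] w 0.141 gf 50.0 j7 1.31
units dx,dy [0.015 0.   ] turn 0.002
t 20.73 pos [ 0.534  -0.1823  0.1384] yaw -172.77 z [-1.e-04 -6.e-04 -1.e+00] F [-2.05 -1.08  5.54] tz [-0.227  0.311 -0.099] w 0.139 gf 50.0 j7 1.34
units dx,dy [0.    0.002] turn 0.507
t 20.98 pos [ 0.5339 -0.1827  0.1379] yaw -170.83 z [-4.e-04 -8.e-04 -1.e+00] F [-0.54 -2.02  0.9 ] tz [-0.498 -0.007 -0.029] w 0.137 gf 50.0 j7 1.37
units dx,dy [-0.004  0.013] turn 0.992
t 21.23 pos [ 0.5339 -0.1827  0.1379] yaw -168.79 z [-5.e-04 -7.e-04 -1.e+00] F [-2.36 -3.27  0.41] tz [-0.887  0.205 -0.027] w 0.139 gf 50.0 j7 1.4
units dx,dy [-0.006  0.013] turn 1.503
```

The force dropped to under 1 N at yaw about 9 to 11°, so the lugs have entered the slots. I lower in small steps to the seal.

```bash
python3 -m creep '[[0,0,0.03,0,0],[0,0,0,0,0]]' >/dev/null; python3 goal.py;  python3 -m creep '[[0,0,0.03,0,0],[0,0,0,0,0]]' >/dev/null; python3 goal.py; python3 -m creep '[[0,0,0.03,0,0],[0,0,0,0,0]]' >/dev/null; python3 goal.py
```

```text
t 21.48 pos [ 0.5341 -0.1828  0.1371] yaw -168.84 z [-0.     -0.0011 -1.    ] F [-3.02 -4.15  5.17] tz [-1.116  0.427 -0.04 ] w 0.132 gf 50.0 j7 1.4
t 21.73 pos [ 0.5344 -0.183   0.1358] yaw -168.85 z [ 7.0e-04 -1.2e-03 -1.0e+00] F [ 1.74 -5.66 -2.31] tz [-1.282 -0.383 -0.11 ] w 0.136 gf 50.0 j7 1.4
t 21.98 pos [ 0.5346 -0.1831  0.1347] yaw -168.87 z [ 0.001  -0.0013 -1.    ] F [-0.04 -5.79  1.59] tz [-1.405 -0.18  -0.178] w 0.139 gf 50.0 j7 1.4
```

```bash
python3 -m creep '[[0,-0.025,0,0.3,0],[0,0,0,0,0],[0,0,0,0,0]]' >/dev/null; python3 goal.py;  python3 -m creep '[[0,-0.025,0,0.3,0],[0,0,0,0,0],[0,0,0,0,0]]' >/dev/null; python3 goal.py
```

```text
t 22.35 pos [ 0.5347 -0.1833  0.1347] yaw -169.99 z [ 8.e-04 -3.e-04 -1.e+00] F [ 1.69 -4.1   0.17] tz [-1.002 -0.445 -0.015] w 0.137 gf 50.0 j7 1.38
t 22.73 pos [ 0.5345 -0.1833  0.1345] yaw -171.15 z [ 2.e-04  8.e-04 -1.e+00] F [0.93 0.85 1.98] tz [ 0.077 -0.324 -0.04 ] w 0.139 gf 50.0 j7 1.36
```

```bash
python3 -m creep '[[0,0,0,-0.5,0],[0,0,0.04,0,0],[0,0,0.04,0,0],[0,0,0,0,0]]' >/dev/null; python3 goal.py;  python3 -m creep '[[0,0,0.04,0,0],[0,0,0.03,0,0],[0,0,0,0,0]]' >/dev/null; python3 goal.py; python3 -m creep '[[0,0,0.03,0,0],[0,0,0,0,0]]' >/dev/null; python3 goal.py
```

```text
t 23.23 pos [ 0.5347 -0.1838  0.1315] yaw -169.19 z [ 4.e-04  2.e-04 -1.e+00] F [0.97 0.18 3.76] tz [ 0.113 -0.174  0.006] w 0.138 gf 50.0 j7 1.39
t 23.6 pos [ 0.5347 -0.1838  0.129 ] yaw -169.19 z [ 5.e-04 -0.e+00 -1.e+00] F [-0.8   0.4   7.63] tz [ 0.08   0.055 -0.061] w 0.135 gf 50.0 j7 1.39
t 23.85 pos [ 0.5347 -0.1838  0.1279] yaw -169.18 z [ 6.e-04 -2.e-04 -1.e+00] F [-0.65 -1.2   9.8 ] tz [ 0.029  0.244 -0.046] w 0.138 gf 50.0 j7 1.39
```

```bash
python3 -m creep '[[0,0,0.015,0,0],[0,0,0,0,0],[0,0,0,0,0]]' >/dev/null; python3 goal.py;  python3 -m creep '[[0,0,0,0.5,0],[0,0,0,0.5,0],[0,0,0,0.5,0],[0,0,0,0.5,0],[0,0,0,0,0]]' >/dev/null; python3 goal.py; python3 -m creep '[[0,0,0,0.5,0],[0,0,0,0.5,0],[0,0,0,0,0]]' >/dev/null; python3 goal.py
```

```text
t 24.23 pos [ 0.5347 -0.1838  0.1275] yaw -169.19 z [ 7.e-04 -2.e-04 -1.e+00] F [-1.61 -0.83 11.58] tz [ 0.024  0.29  -0.03 ] w 0.137 gf 50.0 j7 1.39
t 24.85 pos [ 0.535  -0.1839  0.1275] yaw -177.21 z [ 1.2e-03 -4.0e-04 -1.0e+00] F [-0.74 -0.06  9.74] tz [ 0.004  0.007 -0.019] w 0.14 gf 50.0 j7 1.27
t 25.23 pos [ 0.5351 -0.1839  0.1275] yaw 178.79 z [ 1.3e-03 -5.0e-04 -1.0e+00] F [-0.56 -0.61  8.85] tz [-0.011 -0.034 -0.046] w 0.138 gf 50.0 j7 1.21
```

Turning freely under the humps with torque near 0. I continue clockwise.

```bash
python3 -m creep '[[0,0,0,0.5,0],[0,0,0,0.5,0],[0,0,0,0.5,0],[0,0,0,0.5,0],[0,0,0,0.5,0],[0,0,0,0.5,0],[0,0,0,0,0]]' >/dev/null; python3 goal.py;  python3 -m creep '[[0,0,0,0.5,0],[0,0,0,0.5,0],[0,0,0,0.5,0],[0,0,0,0.5,0],[0,0,0,0.5,0],[0,0,0,0.5,0],[0,0,0,0,0]]' >/dev/null; python3 goal.py;  python3 -m creep '[[0,0,0,0.5,0],[0,0,0,0.5,0],[0,0,0,0.5,0],[0,0,0,0.5,0],[0,0,0,0,0]]' >/dev/null; python3 goal.py
```

```text
t 26.1 pos [ 0.5352 -0.1838  0.1276] yaw 166.8 z [ 1.6e-03 -3.0e-04 -1.0e+00] F [-1.1  -0.01  8.96] tz [ 0.028 -0.137  0.059] w 0.14 gf 50.0 j7 1.03
t 26.98 pos [ 0.5352 -0.1837  0.1276] yaw 154.8 z [ 1.7e-03 -3.0e-04 -1.0e+00] F [-0.4  -0.    9.87] tz [ 0.053 -0.179  0.067] w 0.137 gf 50.0 j7 0.85
t 27.6 pos [ 0.5353 -0.1837  0.1276] yaw 146.8 z [ 1.8e-03 -3.0e-04 -1.0e+00] F [ 0.03 -0.01  8.9 ] tz [ 0.054 -0.141 -0.042] w 0.137 gf 50.0 j7 0.73
```

```bash
python3 -m creep '[[0,0,0,0.5,0],[0,0,0,0.5,0],[0,0,0,0.5,0],[0,0,0,0,0]]' >/dev/null; python3 goal.py;  python3 -m creep '[[0,0,0,0.3,0],[0,0,0,0,0]]' >/dev/null; python3 goal.py;  python3 -m creep '[[0,0,0,0.3,0],[0,0,0,0,0]]' >/dev/null; python3 goal.py
```

```text
t 28.1 pos [ 0.5353 -0.1837  0.1276] yaw 140.8 z [ 1.7e-03 -3.0e-04 -1.0e+00] F [-0.69 -0.25 10.02] tz [ 0.093 -0.169  0.083] w 0.138 gf 50.0 j7 0.64
t 28.35 pos [ 0.5353 -0.1838  0.1276] yaw 139.61 z [ 1.8e-03 -2.0e-04 -1.0e+00] F [0.13 0.41 9.45] tz [-0.024 -0.155 -0.012] w 0.138 gf 50.0 j7 0.62
t 28.6 pos [ 0.5353 -0.1837  0.1276] yaw 138.41 z [ 1.8e-03 -2.0e-04 -1.0e+00] F [-0.09  0.6   9.6 ] tz [ 0.037 -0.149  0.078] w 0.139 gf 50.0 j7 0.61
```

```bash
python3 -m creep '[[0,0,0,0.25,0],[0,0,0,0,0]]' >/dev/null; python3 goal.py
```

```text
t 28.85 pos [ 0.5353 -0.1837  0.1276] yaw 137.41 z [ 1.8e-03 -2.0e-04 -1.0e+00] F [-0.12 -0.15  9.26] tz [ 0.025 -0.123  0.045] w 0.135 gf 50.0 j7 0.59
```

```bash
for i in 1; do python3 -m creep '[[0,0,0,0.25,0],[0,0,0,0,0]]' >/dev/null; python3 goal.py; done; python3 -m creep '[[0,0,0,0.25,0],[0,0,0,0,0]]' >/dev/null; python3 goal.py
```

```text
t 29.1 pos [ 0.5353 -0.1838  0.1276] yaw 136.41 z [ 1.8e-03 -2.0e-04 -1.0e+00] F [ 1.13 -0.43  9.25] tz [ 0.107 -0.102  0.046] w 0.142 gf 50.0 j7 0.58
t 29.35 pos [ 0.5353 -0.1838  0.1276] yaw 135.41 z [ 1.8e-03 -2.0e-04 -1.0e+00] F [-0.23 -0.55  9.42] tz [ 0.052 -0.153  0.026] w 0.138 gf 50.0 j7 0.56
```

```bash
python3 -m creep '[[0,0,0,0.25,0],[0,0,0,0,0]]' >/dev/null; python3 goal.py
```

```text
t 29.6 pos [ 0.5353 -0.1838  0.1276] yaw 134.41 z [ 1.8e-03 -2.0e-04 -1.0e+00] F [0.23 0.8  9.28] tz [ 0.005 -0.104  0.071] w 0.143 gf 50.0 j7 0.55
```

```bash
python3 -m creep '[[0,0,0,0.25,0],[0,0,0,0,0]]' >/dev/null; python3 goal.py;  python3 -m creep '[[0,0,0,0.25,0],[0,0,0,0,0]]' >/dev/null; python3 goal.py
```

```text
t 29.85 pos [ 0.5353 -0.1837  0.1276] yaw 133.42 z [ 1.8e-03 -2.0e-04 -1.0e+00] F [ 0.05 -0.44  9.29] tz [-0.006 -0.121  0.084] w 0.139 gf 50.0 j7 0.53
t 30.1 pos [ 0.5353 -0.1837  0.1276] yaw 132.41 z [ 1.8e-03 -2.0e-04 -1.0e+00] F [0.1  0.44 9.63] tz [ 0.064 -0.157  0.01 ] w 0.138 gf 50.0 j7 0.52
```

```bash
python3 -m creep '[[0,0,0,0.25,0],[0,0,0,0,0]]' >/dev/null; python3 goal.py;  python3 -m creep '[[0,0,0,0.25,0],[0,0,0,0,0]]' >/dev/null; python3 goal.py
```

```text
t 30.35 pos [ 0.5353 -0.1837  0.1276] yaw 131.41 z [ 1.8e-03 -2.0e-04 -1.0e+00] F [-0.1   0.48  9.13] tz [-0.039 -0.147  0.038] w 0.138 gf 50.0 j7 0.5
t 30.6 pos [ 0.5353 -0.1838  0.1276] yaw 130.41 z [ 1.8e-03 -2.0e-04 -1.0e+00] F [ 0.36 -0.7   8.98] tz [ 0.049 -0.153  0.014] w 0.137 gf 50.0 j7 0.49
```

```bash
python3 -m creep '[[0,0,0,0.25,0],[0,0,0,0,0]]' >/dev/null; python3 goal.py;  python3 -m creep '[[0,0,0,0.25,0],[0,0,0,0,0]]' >/dev/null; python3 goal.py
```

```text
t 30.85 pos [ 0.5353 -0.1838  0.1276] yaw 129.41 z [ 1.8e-03 -3.0e-04 -1.0e+00] F [ 0.25 -0.48 10.39] tz [ 0.051 -0.135  0.06 ] w 0.134 gf 50.0 j7 0.47
t 31.1 pos [ 0.5353 -0.1838  0.1276] yaw 128.41 z [ 1.7e-03 -2.0e-04 -1.0e+00] F [ 0.17 -0.97  9.71] tz [-0.048 -0.126  0.028] w 0.138 gf 50.0 j7 0.46
```

```bash
python3 -m creep '[[0,0,0,0.25,0],[0,0,0,0,0]]' >/dev/null; python3 goal.py;  python3 -m creep '[[0,0,0,0.25,0],[0,0,0,0,0]]' >/dev/null; python3 goal.py
```

```text
t 31.35 pos [ 0.5351 -0.1839  0.1275] yaw 127.41 z [ 1.5e-03 -4.0e-04 -1.0e+00] F [-1.1   0.14 10.02] tz [ 0.013 -0.062  0.019] w 0.136 gf 50.0 j7 0.44
t 31.6 pos [ 0.535  -0.1839  0.1275] yaw 126.41 z [ 1.1e-03 -5.0e-04 -1.0e+00] F [-0.77 -0.48 11.  ] tz [-0.104  0.16   0.072] w 0.136 gf 50.0 j7 0.43
```

```bash
python3 -m creep '[[0,0,0,0.25,0],[0,0,0,0,0]]' >/dev/null; python3 goal.py;  python3 -m creep '[[0,0,0,0,0]]' >/dev/null; python3 goal.py
```

```text
t 31.85 pos [ 0.5348 -0.184   0.1275] yaw 125.42 z [ 8.e-04 -7.e-04 -1.e+00] F [-2.16 -1.03 10.84] tz [-0.091  0.251  0.181] w 0.141 gf 50.0 j7 0.41
t 31.98 pos [ 0.5348 -0.184   0.1275] yaw 125.43 z [ 8.e-04 -7.e-04 -1.e+00] F [-1.39 -0.39  9.69] tz [-0.154  0.272  0.171] w 0.139 gf 50.0 j7 0.41
```

```bash
python3 -m creep '[[0,0,0,0.2,0],[0,0,0,0,0],[0,0,0,0,0]]' >/dev/null; python3 goal.py
```

```text
t 32.35 pos [ 0.5347 -0.184   0.1275] yaw 124.64 z [ 7.e-04 -7.e-04 -1.e+00] F [-1.35 -0.66  9.9 ] tz [-0.184  0.291  0.311] w 0.139 gf 50.1 j7 0.4
```

The stop is felt at yaw about -54.6° (0.31 N m, rising), which matches the slot estimate of 5°. I back off to the middle of the catch, let the cap rise gently, then release.

```bash
python3 -m creep '[[0,0,0,-0.45,0],[0,0,0,-0.45,0],[0,0,0,0,0]]' >/dev/null; python3 goal.py; python3 -m creep '[[0,0,-0.03,0,0],[0,0,-0.03,0,0],[0,0,-0.02,0,0],[0,0,-0.02,0,0],[0,0,0,0,0],[0,0,0,0,0]]' >/dev/null; python3 goal.py
```

```text
t 32.73 pos [ 0.5349 -0.184   0.1274] yaw 128.24 z [ 1.e-03 -4.e-04 -1.e+00] F [-0.89  0.14 10.04] tz [-0.075  0.06  -0.063] w 0.139 gf 50.0 j7 0.45
t 33.48 pos [ 0.5348 -0.184   0.131 ] yaw 128.21 z [ 8.e-04 -1.e-04 -1.e+00] F [ 0.89 -1.12  4.85] tz [-0.08  -0.387 -0.018] w 0.139 gf 50.0 j7 0.46
```

```bash
python3 -m creep '[[0,0,-0.02,0,0],[0,0,-0.015,0,0],[0,0,-0.015,0,0],[0,0,0,0,0]]' >/dev/null; python3 goal.py; python3 -m creep '[[0,0,0,-0.15,0],[0,0,0,0,0]]' >/dev/null; python3 goal.py
```

```text
t 33.98 pos [ 0.5347 -0.184   0.1314] yaw 128.22 z [ 2.0e-04  1.2e-03 -1.0e+00] F [  8.17  -0.24 -11.18] tz [-0.161 -1.99  -0.054] w 0.139 gf 50.0 j7 0.46
t 34.23 pos [ 0.5346 -0.184   0.1315] yaw 128.81 z [ 1.0e-04  1.3e-03 -1.0e+00] F [  7.83   0.06 -11.92] tz [-0.159 -1.953 -0.135] w 0.134 gf 50.0 j7 0.47
```

The catch holds (pulling up gives -11 N at z 0.1314). I relax, open the fingers, retreat and look.

```bash
python3 -m creep '[[0,0,0.02,0.15,0],[0,0,0.01,0,0],[0,0,0,0,0],[0,0,0,0,0]]' >/dev/null; python3 goal.py; python3 -m creep '[[0,0,0,0,0],[0,0,0,0,0]]' 8 >/dev/null; python3 goal.py; python3 -m creep '[[0,0,0,0,0.2],[0,0,0,0,0.3],[0,0,0,0,0.4],[0,0,0,0,0.4],[0,0,0,0,0.4],[0,0,-0.1,0,0.4],[0,0,-0.3,0,0.4],[0,0,-0.6,0,0.4],[0,0,-0.8,0,0.4],[0,0,-0.8,0,0.4],[0,0,-0.8,0,0.4]]' >/dev/null; python3 goal.py
python3 -m creep '[[-0.5,0.5,-0.5,0,0.4],[-0.7,0.7,0,0,0.4],[-0.7,0.7,0,0,0.4],[-0.7,0.7,0,0,0.4],[-0.7,0.7,0,0,0.4],[-0.4,0.4,0,0,0.4],[0,0,0,0,0.4],[0,0,0,0,0.4]]'
python3 - <<'E'
from h import *
from cell import vision
ims=[]
for n in("side","top"):
    d=vision.get_image(n); pickle.dump(d,open(f"{n}4.pkl","wb")); ims.append(d["pixels"])
    Q=cloud(d).reshape(-1,3); q=Q[(np.hypot(Q[:,0]-.535,Q[:,1]+.184)<.04)&(Q[:,2]>.145)&(Q[:,2]<.175)]
    if len(q)>5: print(n,"bar",np.round(q.mean(0),4),np.percentile(q[:,2],[50,95]).round(4),rect(q))
    q=Q[(np.hypot(Q[:,0]-.535,Q[:,1]+.184)<.04)&(Q[:,2]>.122)&(Q[:,2]<.138)]
    if len(q)>5: print(n,"plate z",np.median(q[:,2]).round(4),rect(q))
a=cv2.resize(ims[0][110:210,310:420],(400,364),interpolation=cv2.INTER_CUBIC); b=cv2.resize(ims[1],(400,300)); b=np.vstack([b,np.zeros((64,400,3),np.uint8)])
cv2.imwrite("pics/end.png",np.hstack([a,b]))
E
```

```text
t 34.73 pos [ 0.5347 -0.1839  0.1313] yaw 128.23 z [ 4.e-04  2.e-04 -1.e+00] F [ 6.09 -0.14 -5.52] tz [-0.153 -1.517  0.023] w 0.14 gf 50.0 j7 0.46
t 34.98 pos [ 0.5346 -0.1839  0.1314] yaw 128.22 z [ 3.e-04  3.e-04 -1.e+00] F [ 5.59 -0.25 -5.52] tz [-0.025 -1.356 -0.01 ] w 0.141 gf 8.0 j7 0.46
t 36.35 pos [ 0.5345 -0.1839  0.2696] yaw 128.23 z [ 8.e-04 -2.e-04 -1.e+00] F [ 0.05 -0.66 -0.61] tz [ 0.002 -0.141  0.018] w 0.403 gf 0.0 j7 0.57
clock: 37.35
position: [0.7418, -0.2086, 0.2881]
ee_rot: [-1.372, -2.826, -0.0]
force: [0.1, 0.8, 0.7]
width: 0.399
gripper_force: 0.0
side bar [ 0.532  -0.1806  0.1512] [0.1514 0.1539] (array([ 532.8, -182.9]), array([13. , 52.6]), 37.5)
side plate z 0.1267 (array([ 532.2, -180.4]), array([56.1, 59.7]), 30.2)
top bar [ 0.5355 -0.1821  0.1558] [0.1563 0.1585] (array([ 536.2, -183.4]), array([13.2, 47.4]), 38.9)
top plate z 0.1315 (array([ 535.9, -182.9]), array([57.7, 56.4]), 39.2)
```

View pics/end.png

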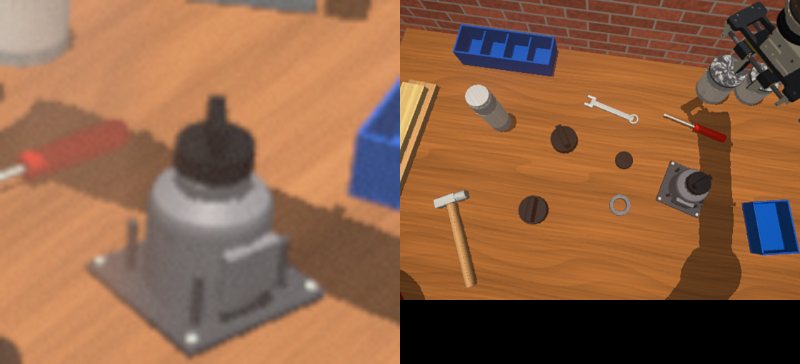

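The picture shows the cap level on the neck at left crop (214,150), with the bystanders in place. Bar top (about 0.154 m) and plate (about 0.129 m) match the locked heights of 0.155 and 0.130, and the bar yaw is about 129°, the middle of the catch. I hand in.

```bash
python3 -c "
from cell import sign_off
print(sign_off())"
```

```text
the job is handed in; nothing more can be done
None
```

The jar's cap is pressed down, turned clockwise to the stop and released in its catch, where it held against an 11 N upward pull; the job was handed in at about 37.5 s of the 72 s allowed.

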